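Load the empty rack of a bench carousel and turn it to the work mark

TASK

Turn the bur carousel until its empty rack's index line stands at the loading mark (the two parallel bars) and stop it there. Take the five-shank bur strip from its bench stand, lower it gently into the empty rack so that each shank goes into its own slot and the bar sits flat on the rack, and let go; then, pushing the carousel and not the strip, turn it until the loaded rack's line stands at the work mark (the diamond). Leave the other things on the bench where they are.

Things in the scene. Friction and masses are not known exactly. Their poses are not given: they have to be found in the camera images.
- turntable (a joint): Angle of the carousel's turntable, a dark steel disc 230 mm across, top 26 mm above the bench. 0: the empty rack's line is exactly at the loading mark; grows anticlockwise seen from above; +1.571: exactly at the work mark. Starts between -2.1 and -0.7. It turns freely both ways; light bearing friction (0.06 N m); it coasts 1 to 3 degrees after a slow push, more after a fast one.
- spoke (a point): Middle of the top edge of one of the turntable's four alike spokes, 135 mm from the axis, 60 mm above the bench, 45 degrees anticlockwise from the empty rack; the others follow every 90 degrees. Spokes are bare aluminium upright radial plates, 10 mm thick, 105 to 165 mm from the axis, 18 to 60 mm above the bench. Outside the disc's rim the room between them is free for a pushing finger.
- axis (a point): Centre of the carousel's fixed grey base plate (350 mm across, 8 mm high), on the turntable's axis, 8 mm above the bench. x, y are those of the base: loading mark towards -x, work mark towards -y. Round the disc, 90 degrees apart, stand the empty rack, at each side of it a rack filled with a fixed strip (tops 88 mm above the bench), and opposite a small brass dish.
- rack (a point): Centre of the empty rack's top, 75 mm from the axis, 54 mm above the bench. x points radially outward, y along the row of slots, z up. Pale wooden block, 22 mm (x) by 79 mm (y) by 28 mm high, with five open slots in a row at 15 mm pitch, the middle one at this point; each slot is 12 mm (x) by 11 mm (y) and 25 mm deep, walls between 4 mm.
- rack_line (a point): Outer end of the steel index line on the disc outside the empty rack, at the rim: 115 mm from the axis, 28 mm above the bench.
- loading_mark (a point): Point at the rim (115 mm from the axis, 28 mm above the bench) where the index line must stand at the loading mark: a pair of parallel steel bars, 45 mm long and 14 mm apart, lying flat on the base plate just outside the disc on the side towards the robot. The line stands between them.
- work_mark (a point): Point at the rim (115 mm from the axis, 28 mm above the bench) where the index line must stand at the work mark: a steel diamond, 42 mm from corner to corner, lying flat on the base plate just outside the disc, a quarter turn anticlockwise (seen from above) from the loading mark.
- strip: Loose bur strip, 120 g: aluminium bar 88 (y) x 12 (x) x 10 mm high; on its middle a wooden grip plate 32 (y) x 12 (x) mm, from 10 to 34 mm above the bar's underside; five 7 mm steel shanks with round tips, 15 mm pitch, reach 22 mm below the bar. Origin: centre of the bar's underside; y along the bar, z up. Fits either way round. Fully home, its underside lies on the rack's top.
- stand: Fixed dark wooden bench stand that holds the strip upright at the start, bar resting on its top: a trough 25 mm (x) by 84 mm (y) on a 70 by 115 mm foot, top 32 mm above the bench. Origin: centre of its underside; y along the trough.
- vise: Bystander: a round steel engraver's vise, 104 mm across, 95 mm high. Origin: centre of its underside.
- hammer: Bystander: a small hammer lying down, 200 mm long. Origin: in its handle's length, at the bench.
- case: Bystander: a clear plastic case, 90 by 65 by 25 mm. Origin: centre of its underside.
- bezel: Bystander: a brass ring, 26 mm across, 8 mm high. Origin: centre of its underside.
- jar: Bystander: a small glass jar with a steel lid, 48 mm across, 50 mm high. Origin: centre of its underside.
- screwdriver: Bystander: a screwdriver lying down, 170 mm long. Origin: in its length, at the bench.

How it is judged:
By the outcome, as a careful person would: the job done as asked, in the order asked, and still so for the second after the job is handed in, with the robot touching nothing.
It also fails if it takes over 72 s, if anything falls off the work surface, if the arm or the gripper's body presses on something with over 40 N, if the wrist force passes 120 N, or if a joint passes its speed limit or range.

ROBOT

A 6-joint arm with a two-finger parallel gripper is mounted at the origin on the work surface. World frame = base frame: x ahead of the robot, y to its left, z up, the work surface at z = 0. Lengths are in m, angles in rad, forces in N, time in s.
With the tool pointing down it reaches from about 0.375 to 0.975 m from the base axis. Payload 3.8 kg.
Tool frame: the origin (TCP) lies at the very end of the fingers, on their centre line; the grasp point (between the pads) lies 19 mm behind it; z points along the fingers, y is the line along which they close (so a half turn about z gives the same grasp; the last joint's range is limited). The gripper opens to 85 mm and grips with 20 to 120 N. Pads are 22 mm wide; open, the fingers measure 114 mm over their backs; the gripper's body (76 mm by 85 mm) begins 54 mm behind the grasp point. The pads swing forward as they close: fully open they stand 13 mm farther back than shut.
Start: joints at [1.165, 0.264, 1.604, -0, 1.274, -0.037], TCP at [0.243, 0.63, 0.231] pointing down, gripper open.
Joint ranges: [-2.63, 2.63], [-0.94, 2.18], [0.31, 2.57], [-1.31, 4.45], [0, 2.66], [-2.55, 2.55]. Speed limits (rad/s): [2.57, 2.57, 3.14, 3.14, 3.14, 3.14].

INTERFACE

Orientations are given as a rotation vector (axis times angle).
In Python, from workcell import monitor, viewer, job gives the robot as it stands. The module is installed in compiled form; this text tells all that it offers.
- The arm moves only by the tool step_arm, never from a script. Its argument "series" is one flat list of numbers, 4 for each row, row after row: the shift along the tool's x, y, z in m, then the turn about the tool's z in rad. A call has 1 to 8 rows; each row is the pose to reach, as a shift and turn from the pose commanded when the call began, along the tool's axes at that moment; what a row does not reach only later rows make up. A row lasts 1/8 s, in which the tool goes at most 62.5 mm and 10.7 degrees, less where a joint would pass 70% of its speed; a pose out of reach is approached as far as the arm can. A call with a gripper value outside its range is refused whole. "gripper" is the opening, from 0 (shut) to 1 (fully open), set as the call begins (left out, the last holds). The fingers move at their own pace and stop on an object; "newtons" is the grip in N (left out, the last holds). Time passes only in rows, so rows that repeat a pose let the fingers close. It gives the time, the measured TCP pose, the force, the opening and the grip force at its end, in the units of the state.
- monitor.read_state(): the state, without advancing time (a new reading comes with each control period).
- viewer.read_camera(name): name is "side" or "top"; returns a dict with "image" (400x640x3 uint8, red, green, blue), "intrinsics" (3x3 intrinsics, pixels), "T" (4x4, takes a point from camera to world coordinates). Camera axes: x right, y up, looking along -z (the intrinsics and any distortion apply to the point x, -y, -z); pixel columns grow to the right and rows downward; lengths in m; the calibration is good to about 2 mm. A picture is of the moment at which its call begins. There is no depth.
- job.finish_job(): hands the job in; it is judged then, once.
Trained networks look in a picture, given as the dict that the camera call returned (one of the last four; its "shot" number tells which), for a name from the list of things; names that differ only in an ending like _2 or _b are one class to them, and where a whole thing is asked for, a point or a joint stands for the part that bears it (a point fixed in the world has none). Each returns a list of dicts, best first, with "score" (0 to 1); they miss things now and then, are a little off and sometimes report something else, mostly with a low value. They report only what shows in the picture. A call takes as long as a camera call.
- viewer.boxes_of(picture, label): "extent" ([centre column, centre row, width, height] in pixels, round what is visible of it).
- viewer.spot_point(picture, label): "point" ([column, row] in pixels: a listed point, or the origin of a listed thing).
The state is a dict: "time": time; "q": joint angles; "joint_vel": joint speeds; "joint_torque": joint torques, N m; "tool_pos": TCP position; "tcp_rot": TCP orientation; "wrist_force": force on the tool from outside, world axes, zero at the start; "torque": the same for the moment, N m; "width": opening from 0.0 (shut) to 1.0 (fully open); "grip_force": force on a finger pad.
Only numpy, scipy, OpenCV 4.12 (cv2) and the standard library are available. Lean on these libraries where they do the work, as an engineer would, in place of code of your own. Each camera call takes 0.05 s, during which the arm holds its last target. There are 200 camera calls.

## Working session

There is one attempt and no reset: what is moved stays moved. The work goes in short steps, Python scripts to look and compute and a tool call to move; the robot and the scene stay as the last step left them, time stands still between calls to the robot, and variables do not carry over. Pictures are saved under pics/ and viewed, at most 13 in all, crops included, and the job is handed in when it is done.

Besides the shell and the picture viewer there is one more tool, called after ">>>" as name(argument=value, ...) on one line, values as JSON. step_arm: Moves the arm, as the interface text tells. Its arguments: {"type":"object","properties":{"series":{"type":"array"},"gripper":{"type":"number"},"newtons":{"type":"number"}},"required":["series"]}

```bash
mkdir -p pics
cat > h.py <<'E'
from workcell import monitor, viewer, job
import numpy as np, cv2
from scipy.spatial.transform import Rotation as R
def ray(p,px):
    K=np.array(p["intrinsics"]);T=np.array(p["T"])
    d=np.linalg.inv(K)@[px[0],px[1],1.]
    return T[:3,3],T[:3,:3]@(d*[1,-1,-1])
def at(p,px,z):
    o,d=ray(p,px); return o+d*(z-o[2])/d[2]
def proj(p,X):
    K=np.array(p["intrinsics"]);T=np.array(p["T"])
    c=T[:3,:3].T@(np.array(X)-T[:3,3]); u=K@(c*[1,-1,-1]); return u[:2]/u[2]
def save(p,n): cv2.imwrite(f"pics/{n}.png",cv2.cvtColor(p["image"],cv2.COLOR_RGB2BGR))
H=dict(spoke=.06,axis=.008,rack=.054,rack_line=.028,loading_mark=.028,work_mark=.028,strip=.032,stand=0,vise=0,hammer=0,case=0,bezel=0,jar=0,screwdriver=0)
E
python3 - <<'E'
from h import *
for c in ("top","side"):
    p=viewer.read_camera(c); save(p,c+"0"); print(c,[k for k in p],np.round(p["T"],3).tolist(), np.round(p["intrinsics"],1).tolist())
    for n,z in H.items():
        for d in viewer.spot_point(p,n)[:4 if n=='spoke' else 1]: print(n,round(d["score"],2),np.round(d["point"]),np.round(at(p,d["point"],z),4))
s=monitor.read_state(); print({k:np.round(v,3).tolist() for k,v in s.items()})
E
```

```text
top ['image', 'intrinsics', 'T', 'shot'] [[-0.018, 0.994, -0.108, 0.415], [-1.0, -0.018, -0.006, 0.025], [-0.008, 0.107, 0.994, 1.18], [0.0, 0.0, 0.0, 1.0]] [[434.3, 0.0, 321.7], [0.0, 434.3, 190.5], [0.0, 0.0, 1.0]]
spoke 0.94 [326. 193.] [0.5284 0.0214 0.06  ]
axis 0.74 [370. 174.] [ 0.5829 -0.1003  0.008 ]
rack 0.55 [343. 163.] [ 0.6092 -0.0242  0.054 ]
rack_line 0.85 [328. 158.] [0.6261 0.0155 0.028 ]
loading_mark 0.64 [358. 213.] [ 0.4781 -0.0626  0.028 ]
work_mark 0.62 [411. 182.] [ 0.558  -0.2058  0.028 ]
strip 0.74 [219. 214.] [0.4811 0.3068 0.032 ]
stand 0.71 [219. 212.] [0.4884 0.3136 0.    ]
vise 0.71 [171. 162.] [0.6283 0.4479 0.    ]
hammer 0.6 [470. 257.] [ 0.3547 -0.3623  0.    ]
case 0.88 [482. 163.] [ 0.6112 -0.4083  0.    ]
bezel 0.68 [169. 161.] [0.6321 0.4538 0.    ]
jar 0.85 [256. 130.] [0.7142 0.2126 0.    ]
screwdriver 0.68 [161. 238.] [0.4218 0.4699 0.    ]
side ['image', 'intrinsics', 'T', 'shot'] [[0.772, 0.375, -0.513, -0.221], [-0.636, 0.434, -0.638, -0.897], [-0.017, 0.819, 0.574, 0.886], [0.0, 0.0, 0.0, 1.0]] [[438.3, 0.0, 313.8], [0.0, 438.3, 204.2], [0
[... 355 characters left out ...]
.032 ]
stand 0.78 [260. 186.] [0.4936 0.3098 0.    ]
vise 0.66 [437. 274.] [ 0.6167 -0.4089  0.    ]
hammer 0.68 [362. 306.] [ 0.3692 -0.3564  0.    ]
case 0.89 [437. 275.] [ 0.6135 -0.411   0.    ]
bezel 0.58 [253. 223.] [0.3474 0.1358 0.    ]
jar 0.65 [324. 173.] [0.7365 0.2235 0.    ]
screwdriver 0.58 [223. 178.] [0.417  0.4581 0.    ]
{'time': 1.5, 'q': [1.165, 0.264, 1.604, -0.0, 1.274, -0.037], 'joint_vel': [0.0, 0.001, -0.001, -0.001, 0.001, 0.001], 'joint_torque': [-0.001, -51.508, -36.769, -0.0, 0.001, 0.0], 'tool_pos': [0.243, 0.63, 0.231], 'tcp_rot': [-0.576, -3.088, 0.0], 'wrist_force': [0.309, -0.368, -0.495], 'torque': [-0.025, -0.034, 0.002], 'grip_force': 0.0, 'width': 0.996}
```

View pics/top0.png

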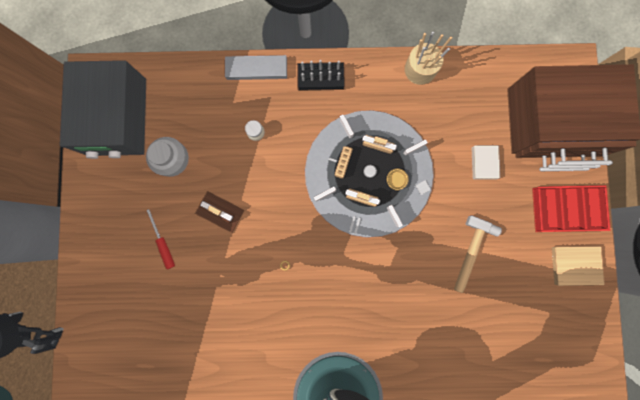

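View pics/side0.png

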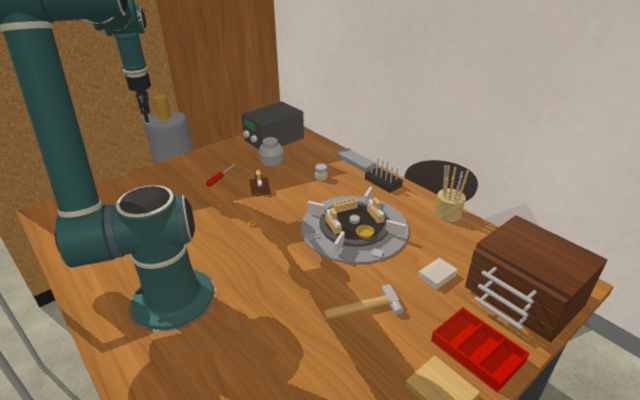

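Top view: carousel centred about (370,172), empty rack (343,162), loading bars (357,224), diamond (423,187), and the strip in its stand at (218,211). I'll measure these more finely.

Run:
```python
from h import *
out=np.zeros((600,800,3),np.uint8)
p=viewer.read_camera("top");im=p["image"]
a=cv2.resize(im[100:248,296:444],(592,592),interpolation=cv2.INTER_CUBIC);out[:592,:592]=a
b=cv2.resize(im[185:237,192:244],(208,208),interpolation=cv2.INTER_CUBIC);out[:208,592:]=b
q=viewer.read_camera("side");b=cv2.resize(q["image"][160:212,232:284],(208,208),interpolation=cv2.INTER_CUBIC);out[210:418,592:]=b
save(dict(image=out),"crop1")
for c,P in (("top",p),("side",q)):
    g=cv2.cvtColor(P["image"],cv2.COLOR_RGB2HSV)
    m=(g[...,1]<60).astype(np.uint8)*255
    c0=proj(P,[.587,-.105,.008]);yy,xx=np.mgrid[:400,:640];m[np.hypot(xx-c0[0],yy-c0[1])>80]=0
    cs,_=cv2.findContours(m,cv2.RETR_EXTERNAL,cv2.CHAIN_APPROX_NONE);k=max(cs,key=cv2.contourArea)[:,0]
    X=np.array([at(P,u,.008)[:2] for u in k])
    cen=np.array([.587,-.105]);
    from scipy.optimize import least_squares
    r=least_squares(lambda v:np.hypot(*(X-v[:2]).T)-v[2],[*cen,.175],loss="soft_l1",f_scale=.002)
    print(c,len(k),np.round(r.x,4),np.round(np.median(abs(r.fun)),4))
```

```text
top 361 [ 0.5888 -0.0958  0.1731] 0.0007
side 289 [ 0.5848 -0.1001  0.173 ] 0.0013
```

View pics/crop1.png

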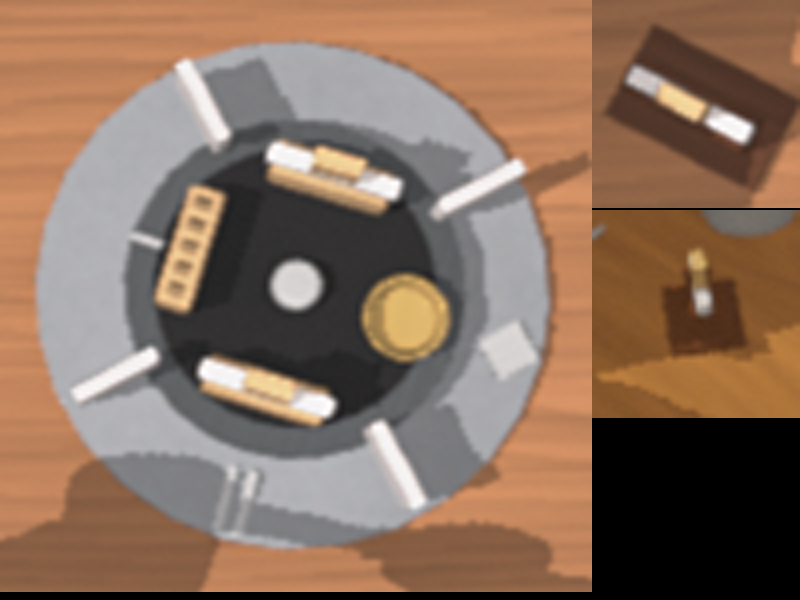

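Crop: spokes' top middles at about (203,103), (478,189), (115,375), (396,465); rack top (190,248); line end (133,237); diamond (510,349); bars (238,502). I'll fit a joint model to them.

Run:
```python
from h import *
p=viewer.read_camera("top")
f=lambda u:(np.array(u)+.5)/4-.5+[296,100]
w=lambda u,z:at(p,f(u),z)[:2]
S=np.array([w(u,.06) for u in [(203,103),(478,189),(396,465),(115,375)]])
print(np.round(S,4),"mean",S.mean(0).round(4)); c=S.mean(0)
print("r",np.hypot(*(S-c).T).round(4),"ang",np.degrees(np.arctan2(*(S-c).T[::-1])).round(1))
for n,u,z in [("rack",(190,248),.054),("line",(133,237),.028),("work",(510,349),.01),("load",(238,502),.01),("hub",(297,285),.03)]:
    d=w(u,z)-c; print(n,(d+c).round(4),np.hypot(*d).round(4),np.degrees(np.arctan2(d[1],d[0])).round(1))
# side
q=viewer.read_camera("side")
for P in(p,q):
  for n in("rack","rack_line","spoke"):
    for d in viewer.spot_point(P,n)[:1]:print(n,at(P,d["point"],H[n]).round(4))
# strip bar ends z=.042 and grip plate top z=.066
g=lambda u:(np.array(u)+.5)/4-.5+[192,185]
e1=at(p,g((643-592,79)),.042);e2=at(p,g((738-592,126)),.042);t=at(p,g((682-592,102)),.066);print("strip",e1.round(4),e2.round(4),np.hypot(*(e1-e2)[:2]),((e1+e2)/2).round(4),t.round(4),np.degrees(np.arctan2(*(e1-e2)[1::-1])))
cs=[at(p,g(np.array(u)-[592,0]),.0)[:2] for u in[(655,26),(607,112),(755,190),(799,95)]];print("foot?",np.mean(cs,0))
print("side plate top",at(q,(np.array([698-592,255-210])+.5)/4-.5+[232,160],.066))
```

```text
[[ 0.7073 -0.0354]
 [ 0.6462 -0.2138]
 [ 0.4667 -0.1538]
 [ 0.5283  0.0259]] mean [ 0.5871 -0.0943]
r [0.1338 0.1334 0.1343 0.1338] ang [  26.1  -63.7 -153.7  116.1]
rack [ 0.6117 -0.0248] 0.0737 70.5
line [0.6245 0.0121] 0.1128 70.6
work [ 0.5461 -0.2417] 0.153 -105.6
load [ 0.4461 -0.0551] 0.1463 164.5
hub [ 0.5895 -0.0968] 0.0035 -46.7
rack [ 0.6091 -0.0266  0.054 ]
rack_line [0.6219 0.0202 0.028 ]
spoke [0.5206 0.0231 0.06  ]
rack [ 0.6194 -0.0301  0.054 ]
rack_line [0.6335 0.026  0.028 ]
spoke [0.5275 0.021  0.06  ]
strip [0.5068 0.3423 0.042 ] [0.4747 0.2795 0.042 ] 0.0705113503377578 [0.4908 0.3109 0.042 ] [0.4896 0.3103 0.066 ] 62.96474640982447
foot? [0.49131623 0.31223862]
side plate top [0.49310926 0.3137321  0.066     ]
```

```bash
cat >> h.py <<'E'
def rows(*T, s=None):
    """targets (x,y,z,xangle_deg,n): linear to each over n rows; prints calls of 8 rows chained from the ideal pose"""
    s=s or monitor.read_state(); M=R.from_rotvec(s["tcp_rot"]).as_matrix(); cur=np.array([*s["tool_pos"],np.degrees(np.arctan2(M[1,0],M[0,0]))])
    print("now",cur.round(4)); L=[]
    for t in T:
        n=t[4]; e=np.array(t[:4],float); e[3]=cur[3]+(e[3]-cur[3]+180)%360-180
        L+=[cur+(e-cur)*(i+1)/n for i in range(n)]; cur=e
    call(np.array([*s["tool_pos"],np.degrees(np.arctan2(M[1,0],M[0,0]))]),L)
def call(b,L):
    while L:
        a=np.radians(b[3]); X=np.array([np.cos(a),np.sin(a)]);Y=np.array([np.sin(a),-np.cos(a)])
        o=[]
        for e in L[:8]:
            d=e-b; o+=[round(float(v),4) for v in(d[:2]@X,d[:2]@Y,-d[2],-np.radians(d[3]))]
        print(o); b=L[:8][-1]; L=L[8:]
def arc(ax,r,z,a0,a1,n,off=0,s=None):
    L=[(ax[0]+r*np.cos(np.radians(a)),ax[1]+r*np.sin(np.radians(a)),z,a+off,1) for a in np.linspace(a0,a1,n+1)[1:]]
    rows(*L,s=s)
def chk():
    s=monitor.read_state(); print({k:np.round(s[k],3).tolist() for k in("time","q","tool_pos","wrist_force","torque","grip_force","width")})
AX=np.array([.587,-.096])
E
python3 -c "
from h import *
rows((.7128,-.0344,.231,26.1,15),(.7128,-.0344,.231,26.1,1))"
```

```text
now [  0.2433   0.6296   0.2313 158.8693]
[-0.0452, -0.03, 0.0, 0.1545, -0.0903, -0.06, 0.0, 0.309, -0.1355, -0.09, 0.0001, 0.4635, -0.1806, -0.12, 0.0001, 0.6179, -0.2258, -0.15, 0.0001, 0.7724, -0.2709, -0.18, 0.0001, 0.9269, -0.3161, -0.2101, 0.0001, 1.0814, -0.3612, -0.2401, 0.0001, 1.2359]
[-0.0432, 0.0328, 0.0, 0.1545, -0.0864, 0.0656, 0.0, 0.309, -0.1295, 0.0983, 0.0001, 0.4635, -0.1727, 0.1311, 0.0001, 0.6179, -0.2159, 0.1639, 0.0001, 0.7724, -0.2591, 0.1967, 0.0001, 0.9269, -0.3023, 0.2295, 0.0001, 1.0814, -0.3023, 0.2295, 0.0001, 1.0814]
```

>>> step_arm(series=[-0.045, -0.03, 0, 0.154, -0.09, -0.06, 0, 0.309, -0.135, -0.09, 0, 0.463, -0.18, -0.12, 0, 0.618, -0.226, -0.15, 0, 0.772, -0.271, -0.18, 0, 0.927, -0.316, -0.21, 0, 1.08, -0.361, -0.24, 0, 1.236], gripper=0.4)

```text
time: 3.0
tool_pos: [0.4944, 0.2741, 0.2316]
tcp_rot: [2.264, 2.177, 0.001]
wrist_force: [0.4, 0.4, 0.8]
width: 0.405
grip_force: 0.0
```

>>> step_arm(series=[-0.043, 0.033, 0, 0.154, -0.086, 0.066, 0, 0.309, -0.13, 0.098, 0, 0.463, -0.173, 0.131, 0, 0.618, -0.216, 0.164, 0, 0.772, -0.259, 0.197, 0, 0.927, -0.302, 0.23, 0, 1.081, -0.302, 0.23, 0, 1.081])

```text
time: 4.0
tool_pos: [0.7147, -0.0379, 0.2305]
tcp_rot: [3.061, 0.702, 0.0]
wrist_force: [-0.5, 0.7, 0.2]
width: 0.396
grip_force: 0.0
```

```bash
python3 -c "
from h import *
chk()
rows((.7128,-.0344,.036,26.1,6),(.7128,-.0344,.036,26.1,2))
p=viewer.read_camera('side');s=monitor.read_state();save(dict(image=cv2.resize(p['image'][120:270,270:470],(800,600),interpolation=cv2.INTER_CUBIC)),'over')
"
```

```text
{'time': 4.0, 'q': [-0.087, 0.34, 1.507, -0.001, 1.293, 1.033], 'tool_pos': [0.715, -0.038, 0.231], 'wrist_force': [-0.46, 0.727, 0.178], 'torque': [-0.039, 0.045, 0.022], 'grip_force': 0.0, 'width': 0.396}
now [ 0.7147 -0.0379  0.2305 25.8459]
[-0.0, -0.0007, 0.0324, -0.0007, -0.0001, -0.0013, 0.0648, -0.0015, -0.0001, -0.002, 0.0973, -0.0022, -0.0001, -0.0026, 0.1297, -0.003, -0.0002, -0.0033, 0.1621, -0.0037, -0.0002, -0.0039, 0.1945, -0.0044, -0.0002, -0.0039, 0.1945, -0.0044, -0.0002, -0.0039, 0.1945, -0.0044]
```

>>> step_arm(series=[0, 0, 0.03, 0, 0, 0, 0.06, 0, 0, 0, 0.1, 0, 0, 0, 0.13, 0, 0, 0, 0.16, 0, 0, 0, 0.18, 0, 0, 0, 0.195, 0, 0, 0, 0.195, 0])

```text
time: 5.05
tool_pos: [0.7122, -0.0336, 0.0352]
tcp_rot: [-3.059, -0.711, 0.003]
wrist_force: [0.3, 0.2, -0.0]
width: 0.395
grip_force: 0.0
```

```bash
python3 -c "
from h import *
chk();arc(AX,.14,.036,26.1,117,16)
p=viewer.read_camera('top');a=cv2.resize(p['image'][110:240,300:440],(560,520),interpolation=cv2.INTER_CUBIC)
save(dict(image=a),'down')
"
```

```text
{'time': 5.05, 'q': [-0.082, 0.499, 1.666, 0.0, 0.978, 1.032], 'tool_pos': [0.712, -0.034, 0.035], 'wrist_force': [0.324, 0.214, -0.008], 'torque': [-0.002, 0.0, 0.025], 'grip_force': 0.0, 'width': 0.395}
now [ 0.7122 -0.0336  0.0352 26.1492]
[-0.0006, -0.0129, -0.0008, -0.0983, -0.0026, -0.0266, -0.0008, -0.1975, -0.006, -0.0401, -0.0008, -0.2966, -0.0107, -0.0531, -0.0008, -0.3958, -0.0167, -0.0656, -0.0008, -0.4949, -0.0239, -0.0775, -0.0008, -0.5941, -0.0322, -0.0886, -0.0008, -0.6932, -0.0416, -0.0988, -0.0008, -0.7924]
[-0.0007, -0.0139, -0.0, -0.0992, -0.0027, -0.0276, -0.0, -0.1983, -0.0061, -0.041, -0.0, -0.2975, -0.0109, -0.0541, -0.0, -0.3966, -0.0169, -0.0666, -0.0, -0.4958, -0.0241, -0.0785, -0.0, -0.5949, -0.0324, -0.0896, -0.0, -0.6941, -0.0418, -0.0998, -0.0, -0.7933]
```

View pics/down.png

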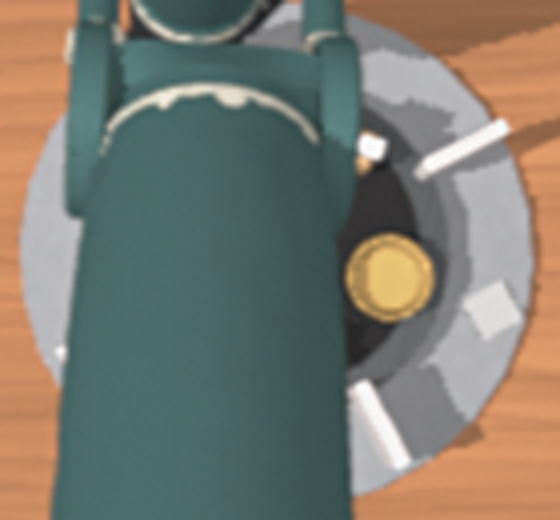

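Top view: the arm hides the fingers, but the spokes at (463,150) and (380,425) haven't moved and there is no contact force. I'll close on the spoke to check it is there.

>>> step_arm(series=[0, 0, 0, 0, 0, 0, 0, 0, 0, 0, 0, 0, 0, 0, 0, 0], gripper=0.0, newtons=20)

```text
time: 5.6
tool_pos: [0.7145, -0.0343, 0.038]
tcp_rot: [3.059, 0.71, 0.004]
wrist_force: [0.2, -0.9, 5.7]
width: 0.114
grip_force: 22.6
```

```bash
python3 -c "
from h import *
chk();arc(AX,.14,.036,26.1,119.5,24)
"
```

```text
{'time': 5.6, 'q': [-0.083, 0.497, 1.664, -0.0, 0.978, 1.032], 'tool_pos': [0.714, -0.034, 0.038], 'wrist_force': [0.185, -0.912, 5.663], 'torque': [-0.097, -0.058, 0.15], 'grip_force': 22.565, 'width': 0.114}
now [ 0.7145 -0.0343  0.038  26.1175]
[-0.0019, -0.0102, 0.002, -0.0676, -0.0029, -0.0197, 0.002, -0.1355, -0.0045, -0.029, 0.002, -0.2035, -0.0067, -0.0383, 0.002, -0.2714, -0.0096, -0.0473, 0.002, -0.3393, -0.0131, -0.0562, 0.002, -0.4072, -0.0171, -0.0648, 0.002, -0.4752, -0.0217, -0.0731, 0.002, -0.5431]
[-0.0003, -0.0095, -0.0, -0.0679, -0.0013, -0.019, -0.0, -0.1358, -0.0029, -0.0283, -0.0, -0.2038, -0.0051, -0.0376, -0.0, -0.2717, -0.008, -0.0466, -0.0, -0.3396, -0.0115, -0.0555, -0.0, -0.4075, -0.0155, -0.0641, -0.0, -0.4755, -0.0202, -0.0724, -0.0, -0.5434]
[-0.0003, -0.0095, -0.0, -0.0679, -0.0013, -0.019, -0.0, -0.1358, -0.0029, -0.0283, -0.0, -0.2038, -0.0051, -0.0376, -0.0, -0.2717, -0.008, -0.0466, -0.0, -0.3396, -0.0115, -0.0555, -0.0, -0.4075, -0.0155, -0.0641, -0.0, -0.4755, -0.0202, -0.0724, -0.0, -0.5434]
```

>>> step_arm(series=[0, 0, 0, 0, 0, 0, 0, 0, 0, -0.009, 0, -0.068, -0.001, -0.019, 0, -0.136, -0.003, -0.028, 0, -0.204, -0.005, -0.038, 0, -0.272, -0.008, -0.047, 0, -0.34, -0.0115, -0.0555, 0, -0.4075], gripper=0.22)

```text
time: 6.6
tool_pos: [0.6777, 0.0109, 0.0356]
tcp_rot: [-2.852, -1.317, 0.002]
wrist_force: [-0.5, -0.2, -0.9]
width: 0.221
grip_force: 0.3
```

>>> step_arm(series=[0, -0.0095, 0, -0.068, -0.001, -0.019, 0, -0.136, -0.003, -0.028, 0, -0.204, -0.005, -0.038, 0, -0.272, -0.008, -0.047, 0, -0.34, -0.0115, -0.0555, 0, -0.4075, -0.0155, -0.064, 0, -0.4755, -0.02, -0.0725, 0, -0.5435])

```text
time: 7.6
tool_pos: [0.6096, 0.0427, 0.0358]
tcp_rot: [-2.393, -2.034, 0.001]
wrist_force: [-0.1, -1.9, 1.2]
width: 0.221
grip_force: 0.3
```

```bash
python3 -c "
from h import *
chk();arc(AX,.14,.036,80.6,119.5,12)
"
```

```text
{'time': 7.6, 'q': [0.029, 0.333, 1.906, -0.0, 0.903, 0.191], 'tool_pos': [0.61, 0.043, 0.036], 'wrist_force': [-0.135, -1.905, 1.233], 'torque': [-0.054, -0.066, -0.039], 'grip_force': 0.282, 'width': 0.221}
now [6.09600e-01 4.27000e-02 3.58000e-02 8.07299e+01]
[-0.0007, -0.0076, -0.0002, -0.0543, -0.0014, -0.0155, -0.0002, -0.1109, -0.0025, -0.0233, -0.0002, -0.1675, -0.004, -0.0311, -0.0002, -0.224, -0.006, -0.0388, -0.0002, -0.2806, -0.0084, -0.0463, -0.0002, -0.3372, -0.0112, -0.0537, -0.0002, -0.3938, -0.0145, -0.0609, -0.0002, -0.4504]
[-0.0002, -0.0079, -0.0, -0.0566, -0.0009, -0.0158, -0.0, -0.1132, -0.002, -0.0236, -0.0, -0.1697, -0.0036, -0.0314, -0.0, -0.2263]
```

>>> step_arm(series=[-0.0005, -0.0076, 0, -0.0543, -0.001, -0.0155, 0, -0.111, -0.002, -0.0233, 0, -0.1675, -0.004, -0.0311, 0, -0.224, -0.006, -0.0388, 0, -0.2806, -0.008, -0.0463, 0, -0.3372, -0.011, -0.0537, 0, -0.3938, -0.014, -0.061, 0, -0.45])

```text
time: 8.6
tool_pos: [0.5473, 0.0388, 0.0359]
tcp_rot: [-1.88, -2.517, 0.0]
wrist_force: [0.8, -1.0, -0.7]
width: 0.224
grip_force: 0.3
```

>>> step_arm(series=[0, -0.008, 0, -0.0566, -0.001, -0.0158, 0, -0.1132, -0.002, -0.0236, 0, -0.17, -0.0036, -0.0314, 0, -0.2263, -0.0036, -0.0314, 0, -0.2263, -0.0036, -0.0314, 0, -0.2263, -0.0036, -0.0314, 0, -0.2263, -0.0036, -0.0314, 0, -0.2263])

```text
time: 9.6
tool_pos: [0.5189, 0.0266, 0.0363]
tcp_rot: [1.586, 2.712, 0.0]
wrist_force: [0.1, -1.0, 0.4]
width: 0.219
grip_force: 0.0
```

>>> step_arm(series=[0, 0, 0, 0, 0, 0, 0, 0, 0, 0, 0, 0, 0, 0, 0, 0], gripper=0.0)

```text
time: 10.1
tool_pos: [0.5189, 0.0266, 0.0363]
tcp_rot: [1.586, 2.712, 0.0]
wrist_force: [0.5, 0.8, -1.1]
width: 0.113
grip_force: 23.6
```

Run:
```python
from h import *
chk()
s=monitor.read_state();d=np.array(s["tool_pos"][:2])-AX;print("tcp ang",np.degrees(np.arctan2(d[1],d[0])),np.hypot(*d))
p=viewer.read_camera("top");q=viewer.read_camera("side")
a=cv2.resize(p['image'][110:240,300:440],(420,390),interpolation=cv2.INTER_CUBIC)
b=cv2.resize(q['image'][170:280,290:420],(380,322),interpolation=cv2.INTER_CUBIC)
o=np.zeros((390,800,3),np.uint8);o[:390,:420]=a;o[:322,420:]=b;save(dict(image=o),'load')
```

```text
{'time': 10.1, 'q': [0.003, 0.18, 2.104, 0.0, 0.857, -0.509], 'tool_pos': [0.519, 0.027, 0.036], 'wrist_force': [0.492, 0.759, -1.065], 'torque': [0.186, -0.075, 0.112], 'grip_force': 23.608, 'width': 0.113}
tcp ang 119.0571678194667 0.14023505986575435
```

View pics/load.png

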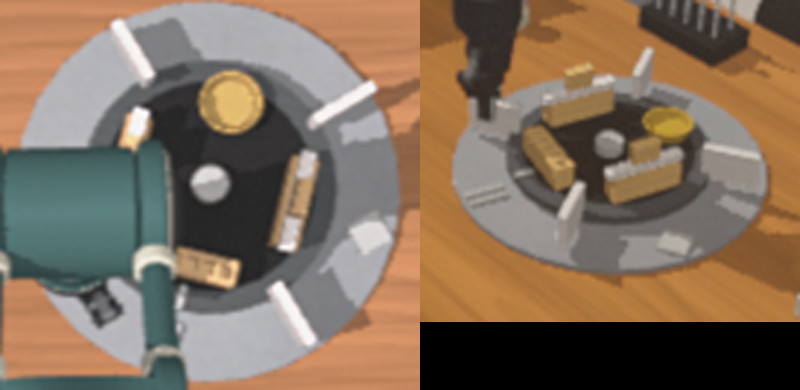

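Side view: the empty rack's line points at the loading bars, with the fingers on the left spoke. Now release, retract and go above the strip.

Run:
```python
from h import *
rows((.518,.0259,.036,119.5,2),(.518,.0259,.20,119.5,6),(.491,.312,.2,63,8))
```

```text
now [5.189000e-01 2.660000e-02 3.640000e-02 1.193571e+02]
[-0.0001, -0.0005, 0.0002, -0.0012, -0.0002, -0.0011, 0.0004, -0.0025, -0.0002, -0.0011, -0.027, -0.0025, -0.0002, -0.0011, -0.0543, -0.0025, -0.0002, -0.0011, -0.0816, -0.0025, -0.0002, -0.0011, -0.109, -0.0025, -0.0002, -0.0011, -0.1363, -0.0025, -0.0002, -0.0011, -0.1636, -0.0025]
[0.0328, 0.0147, -0.0, 0.1233, 0.0656, 0.0293, -0.0, 0.2465, 0.0984, 0.044, -0.0, 0.3698, 0.1312, 0.0587, -0.0, 0.4931, 0.1639, 0.0734, -0.0, 0.6163, 0.1967, 0.088, -0.0, 0.7396, 0.2295, 0.1027, -0.0, 0.8628, 0.2623, 0.1174, -0.0, 0.9861]
```

>>> step_arm(series=[0, 0, 0, 0, 0, 0, 0, 0, 0, 0, -0.025, 0, 0, 0, -0.055, 0, 0, 0, -0.08, 0, 0, 0, -0.11, 0, 0, 0, -0.137, 0, 0, 0, -0.164, 0], gripper=0.35)

```text
time: 11.2
tool_pos: [0.5184, 0.0264, 0.2011]
tcp_rot: [-1.586, -2.712, 0.0]
wrist_force: [-0.4, 0.5, -0.5]
width: 0.353
grip_force: 0.0
```

>>> step_arm(series=[0.033, 0.015, 0, 0.123, 0.066, 0.029, 0, 0.247, 0.098, 0.044, 0, 0.37, 0.131, 0.059, 0, 0.493, 0.164, 0.073, 0, 0.616, 0.197, 0.088, 0, 0.74, 0.23, 0.103, 0, 0.863, 0.262, 0.117, 0, 0.986], gripper=0.55)

```text
time: 12.2
tool_pos: [0.4919, 0.3132, 0.2002]
tcp_rot: [2.684, 1.633, -0.001]
wrist_force: [-0.1, -0.0, -0.3]
width: 0.549
grip_force: 0.0
```

Run:
```python
from h import *
chk()
p=viewer.read_camera("top");q=viewer.read_camera("side")
rows((.491,.312,.037,63,6),(.491,.312,.037,63,2))
o=np.zeros((600,800,3),np.uint8)
o[:420,:420]=cv2.resize(p['image'][103:243,300:440],(420,420),interpolation=cv2.INTER_CUBIC)
o[:330,420:]=cv2.resize(q['image'][175:270,295:405],(380,330),interpolation=cv2.INTER_CUBIC)
o[340:600,440:740]=cv2.resize(q['image'][145:210,220:295],(300,260),interpolation=cv2.INTER_CUBIC)
save(dict(image=o),'ab')
```

```text
{'time': 12.2, 'q': [0.524, 0.114, 1.84, -0.0, 1.189, 1.002], 'tool_pos': [0.492, 0.313, 0.2], 'wrist_force': [-0.146, -0.018, -0.256], 'torque': [0.004, -0.078, 0.08], 'grip_force': 0.0, 'width': 0.549}
now [ 0.4917  0.315   0.2002 62.9321]
[-0.0005, 0.0001, 0.0272, -0.0002, -0.001, 0.0002, 0.0544, -0.0004, -0.0015, 0.0004, 0.0816, -0.0006, -0.002, 0.0005, 0.1088, -0.0008, -0.0025, 0.0006, 0.136, -0.001, -0.003, 0.0007, 0.1632, -0.0012, -0.003, 0.0007, 0.1632, -0.0012, -0.003, 0.0007, 0.1632, -0.0012]
```

View pics/ab.png

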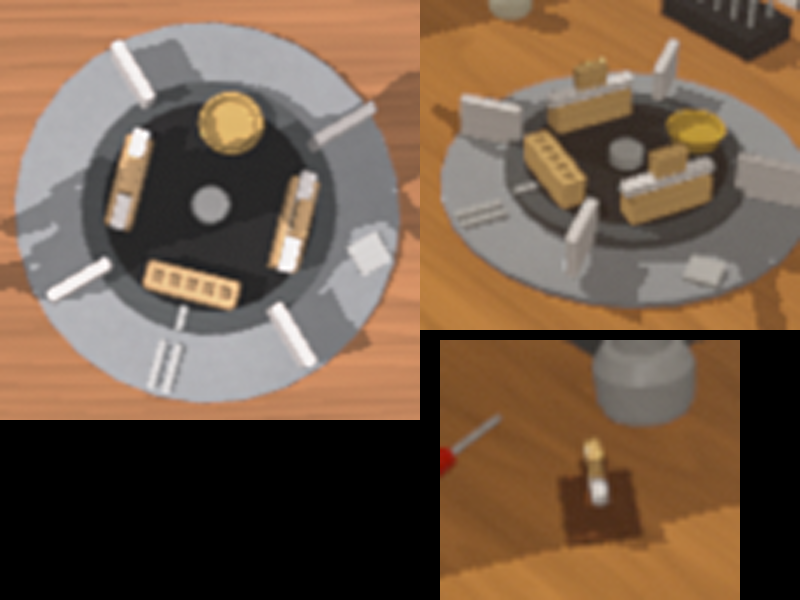

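The rack is nearly at the mark; I'll measure the line against the bars magnified, and grasp the strip meanwhile.

Run:
```python
from h import *
p=viewer.read_camera("top");q=viewer.read_camera("side")
o=np.zeros((600,800,3),np.uint8)
o[:600,:400]=cv2.resize(p['image'][183:237,342:378],(400,600),interpolation=cv2.INTER_CUBIC)   #x11.11
o[:400,400:]=cv2.resize(q['image'][215:247,302:334],(400,400),interpolation=cv2.INTER_CUBIC)   #12.5
save(dict(image=o),'mark')
for P in(p,q):
  for n in("rack","rack_line","loading_mark"):
    for d in viewer.spot_point(P,n)[:1]:
      w=at(P,d["point"],H[n])[:2]; print(n,np.round(d["point"],1),w.round(4),np.degrees(np.arctan2(*(w-AX)[::-1])).round(1))
```

```text
rack [364.3 196.9] [ 0.5177 -0.0778] 165.3
rack_line [356.4 214.6] [ 0.4734 -0.0579] 161.5
loading_mark [359.7 213.1] [ 0.4772 -0.0668] 165.1
rack [332.3 221.5] [ 0.5068 -0.0821] 170.1
rack_line [321.2 229. ] [ 0.4772 -0.063 ] 163.3
loading_mark [322.1 230.2] [ 0.4754 -0.0695] 166.6
```

View pics/mark.png

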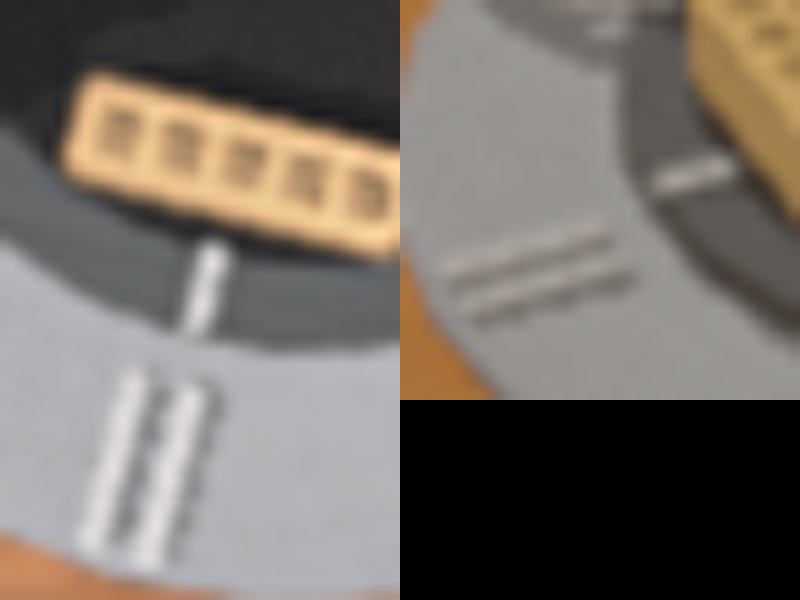

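>>> step_arm(series=[0, 0, 0.027, 0, 0, 0, 0.055, 0, 0, 0, 0.082, 0, 0, 0, 0.109, 0, 0, 0, 0.13, 0, 0, 0, 0.15, 0, 0, 0, 0.163, 0, 0, 0, 0.163, 0])

```text
time: 13.7
tool_pos: [0.4915, 0.3116, 0.0362]
tcp_rot: [-2.681, -1.638, 0.004]
wrist_force: [0.2, -0.6, 0.6]
width: 0.546
grip_force: 0.0
```

Run:
```python
from h import *
p=viewer.read_camera("top");q=viewer.read_camera("side");chk()
f=lambda u:(np.array(u)+.5)/(400/36)-.5+[342,183]
g=lambda u:(np.array(u)-[400,0]+.5)/12.5-.5+[302,215]
deg=lambda v:np.degrees(np.arctan2(v[1],v[0])).round(2)
for P,F,l,b,ax in((p,f,[(215,250),(198,332)],[(135,378),(92,543),(193,385),(150,558)],(.587,-.095)),(q,g,[(730,165),(658,190)],[(608,232),(445,275),(632,270),(465,305)],(.5848,-.1))):
    L=[at(P,F(u),.028)[:2] for u in l];B=[at(P,F(u),.011)[:2] for u in b]
    m1=(B[0]+B[2])/2;m2=(B[1]+B[3])/2
    print("line",[v.round(4) for v in L],deg(L[1]-L[0]),"from ax",deg(L[1]-ax),deg(L[0]-ax))
    print("bars",m1.round(4),m2.round(4),deg(m2-m1),"from ax",deg(m1-ax),deg(m2-ax),"sep",np.hypot(*(B[0]-B[2])),"gapline", np.cross((m2-m1)/np.hypot(*(m2-m1)),L[1]-m1))
R4=[at(p,f(u),.054)[:2] for u in[(118,137),(178,150),(243,163),(303,178),(367,193)]]
print("slots",np.array(R4).round(4).tolist(),"mid",np.mean(R4,0).round(4),deg(R4[0]-R4[4]),np.hypot(*(R4[0]-R4[4])),"radial ang",deg(np.mean(R4,0)-[.587,-.095]))
```

```text
{'time': 13.8, 'q': [0.522, 0.285, 1.968, -0.0, 0.889, 0.996], 'tool_pos': [0.493, 0.312, 0.038], 'wrist_force': [0.9, 0.026, 0.094], 'torque': [0.042, 0.016, -0.052], 'grip_force': 0.0, 'width': 0.549}
line [array([ 0.4986, -0.0705]), array([ 0.479 , -0.0659])] 166.78 from ax 164.93 164.53
bars [ 0.4682 -0.0587] [ 0.4276 -0.0473] 164.26 from ax 163.03 163.34 sep 0.014111093345276063 gapline 0.003972864806253187
line [array([ 0.4976, -0.072 ]), array([ 0.4771, -0.0679])] 168.58 from ax 163.4 162.22
bars [ 0.4676 -0.0641] [ 0.4262 -0.049 ] 159.98 from ax 162.97 162.18 sep 0.01648086867896081 gapline 0.00031595981184762015
slots [[0.5236, -0.0464], [0.5203, -0.0603], [0.517, -0.0755], [0.5132, -0.0894], [0.5094, -0.1042]] mid [ 0.5167 -0.0752] 76.19 0.05959942680101915 radial ang 164.24<stdin>:10: DeprecationWarning: Arrays of 2-dimensional vectors are deprecated. Use arrays of 3-dimensional vectors instead. (deprecated in NumPy 2.0)
```

>>> step_arm(series=[0, 0, 0, 0, 0, 0, 0, 0, 0, 0, 0, 0, 0, 0, 0, 0, 0, 0, 0, 0], gripper=0, newtons=30)

```text
time: 14.42
tool_pos: [0.4929, 0.3127, 0.0383]
tcp_rot: [-2.681, -1.638, -0.002]
wrist_force: [0.0, -0.5, 5.3]
width: 0.137
grip_force: 31.6
```

```bash
cat > meas.py <<'E'
from h import *
def blob(P,X,rad,thr,z):
    c=proj(P,X);x0,y0=np.round(c).astype(int)-rad
    s=8;im=cv2.resize(P["image"][y0:y0+2*rad+1,x0:x0+2*rad+1],None,fx=s,fy=s,interpolation=cv2.INTER_CUBIC)
    g=cv2.cvtColor(im,cv2.COLOR_RGB2GRAY).astype(float)
    m=(g>thr).astype(np.uint8);n,l,st,ce=cv2.connectedComponentsWithStats(m)
    r=[]
    for i in np.argsort(-st[1:,4])[:3]+1:
        u=(ce[i]+.5)/s-.5+[x0,y0]; r.append((int(st[i,4]/s/s),at(P,u,z)[:2].round(4)))
    return round(np.percentile(g,50)),round(g.max()),r
E
python3 - <<'E'
from meas import *
ang=lambda w,a:np.degrees(np.arctan2(*(w-np.array(a))[::-1])).round(2)
D=np.radians(164)
for c,ax in(("top",(.5885,-.095)),("side",(.5848,-.1))):
    P=viewer.read_camera(c)
    for n,r,a,rad,z in(("diamond",.149,254,8,.011),("bars",.139,164,10,.011),("line",.107,164,6,.028)):
        X=[ax[0]+r*np.cos(np.radians(a)),ax[1]+r*np.sin(np.radians(a)),z]
        for k in(190,205,220):
            b=blob(P,X,rad,k,z);print(c,n,k,b[0],b[1],[(s,w.tolist(),ang(w,ax),np.hypot(*(w-ax)).round(4)) for s,w in b[2]])
chk()
E
```

```text
top diamond 190 161 224 [(97, [0.5439, -0.2389], np.float64(-107.22), np.float64(0.1507))]
top diamond 205 161 224 [(81, [0.5439, -0.239], np.float64(-107.21), np.float64(0.1507))]
top diamond 220 161 224 [(1, [0.5492, -0.2262], np.float64(-106.68), np.float64(0.137)), (1, [0.5434, -0.2528], np.float64(-105.95), np.float64(0.1641)), (0, [0.5549, -0.2391], np.float64(-103.13), np.float64(0.148))]
top bars 190 181 227 [(44, [0.4488, -0.0451], np.float64(160.34), np.float64(0.1483)), (37, [0.446, -0.0591], np.float64(165.86), np.float64(0.147)), (0, [0.4818, -0.0664], np.float64(165.0), np.float64(0.1105))]
top bars 205 181 227 [(26, [0.4485, -0.0454], np.float64(160.49), np.float64(0.1485)), (25, [0.4455, -0.0591], np.float64(165.91), np.float64(0.1474))]
top bars 220 181 227 [(3, [0.4483, -0.06], np.float64(165.98), np.float64(0.1445)), (3, [0.4329, -0.0553], np.float64(165.69), np.float64(0.1606)), (1, [0.4478, -0.0455], np.float64(160.62), np.float64(0.1492))]
top line 190 119 222 [(9, [0.4894, -0.0678], np.float64(164.65), np.float64(0.1028)), (1, [0.4698, -0.0498], np.float64(159.15), np.float64(0.127))]
top line 205 119 222 [(2, [0.486, -0.0668], np.float64(164.62), np.float64(0.1063)), (1, [0.495, -0.0694], np.float64(164.69), np.float64(0.0969))]
top line 220 119 222 [(0, [0.4954, -0.0695], np.float64(164.68), np.float64(0.0965))]
side diamond 190 108 178 []
side diamond 205 108 178 []
side diamond 220 108 178 []
side bars 190 149 166 []
side bars 205 149 166 []
side bars 220 149 166 []
side line 190 97 160 []
side line 205 97 160 []
side line 220 97 160 []
{'time': 14.525, 'q': [0.523, 0.284, 1.967, 0.0, 0.889, 0.996], 'tool_pos': [0.493, 0.313, 0.038], 'wrist_force': [-1.144, 0.026, 5.407], 'torque': [0.03, 0.137, 0.017], 'grip_force': 31.644, 'width': 0.136}
```

Marks fit consistently from above (162.65° in world, axis (.5887,−.0963)); the line is about 1.4° past. I'll correct that by regripping the spoke before taking the strip.

Run:
```python
from h import *
rows((.493,.3127,.2,63,6),(.5225,.0271,.2,118.2,8),(.5225,.0271,.036,118.2,7))
```

```text
now [4.92800e-01 3.12700e-01 3.82000e-02 6.28587e+01]
[0.0, 0.0, -0.027, -0.0004, 0.0, 0.0, -0.0539, -0.0008, 0.0001, 0.0001, -0.0809, -0.0012, 0.0001, 0.0001, -0.1078, -0.0016, 0.0001, 0.0001, -0.1348, -0.0021, 0.0001, 0.0001, -0.1618, -0.0025, -0.03, 0.0197, -0.1618, -0.1229, -0.0601, 0.0393, -0.1618, -0.2433]
[-0.0339, 0.0117, -0.0, -0.1204, -0.0678, 0.0235, -0.0, -0.2409, -0.1017, 0.0352, -0.0, -0.3613, -0.1357, 0.047, -0.0, -0.4817, -0.1696, 0.0587, -0.0, -0.6021, -0.2035, 0.0705, -0.0, -0.7226, -0.2035, 0.0705, 0.0234, -0.7226, -0.2035, 0.0705, 0.0469, -0.7226]
[0.0, 0.0, 0.0234, -0.0, 0.0, 0.0, 0.0469, -0.0, 0.0, 0.0, 0.0703, -0.0, 0.0, 0.0, 0.0937, -0.0, 0.0, 0.0, 0.1171, -0.0]
```

>>> step_arm(series=[0, 0, 0, 0, 0, 0, 0, 0, 0, 0, -0.025, 0, 0, 0, -0.05, 0, 0, 0, -0.08, 0, 0, 0, -0.11, 0, 0, 0, -0.14, 0, 0, 0, -0.163, 0], gripper=0.4)

```text
time: 15.52
tool_pos: [0.4924, 0.3122, 0.2013]
tcp_rot: [2.681, 1.638, 0.001]
wrist_force: [-0.1, 0.1, -0.1]
width: 0.399
grip_force: 0.0
```

Run:
```python
from h import *
rows((.5225,.0271,.2,118.2,8),(.5225,.0271,.036,118.2,7))
```

```text
now [ 0.4924  0.3122  0.2013 62.8592]
[-0.03, 0.0196, 0.0002, -0.1207, -0.06, 0.0392, 0.0003, -0.2415, -0.09, 0.0588, 0.0005, -0.3622, -0.12, 0.0784, 0.0007, -0.4829, -0.15, 0.098, 0.0008, -0.6037, -0.18, 0.1176, 0.001, -0.7244, -0.21, 0.1372, 0.0012, -0.8451, -0.24, 0.1568, 0.0013, -0.9659]
[-0.0, -0.0, 0.0234, -0.0, -0.0, -0.0, 0.0469, -0.0, -0.0, -0.0, 0.0703, -0.0, -0.0, -0.0, 0.0937, -0.0, -0.0, -0.0, 0.1171, -0.0, -0.0, -0.0, 0.1406, -0.0, -0.0, -0.0, 0.164, -0.0]
```

>>> step_arm(series=[-0.03, 0.02, 0, -0.121, -0.06, 0.039, 0, -0.242, -0.09, 0.059, 0, -0.362, -0.12, 0.078, 0, -0.483, -0.15, 0.098, 0, -0.604, -0.18, 0.118, 0, -0.724, -0.21, 0.137, 0, -0.845, -0.24, 0.157, 0.001, -0.966])

```text
time: 16.52
tool_pos: [0.5222, 0.0258, 0.1989]
tcp_rot: [-1.608, -2.699, 0.0]
wrist_force: [0.3, -0.1, -0.0]
width: 0.394
grip_force: 0.0
```

>>> step_arm(series=[0, 0, 0.024, 0, 0, 0, 0.05, 0, 0, 0, 0.075, 0, 0, 0, 0.1, 0, 0, 0, 0.12, 0, 0, 0, 0.14, 0, 0, 0, 0.155, 0, 0, 0, 0.164, 0])

```text
time: 17.52
tool_pos: [0.5219, 0.027, 0.0342]
tcp_rot: [-1.613, -2.695, 0.001]
wrist_force: [0.7, -0.1, -0.2]
width: 0.401
grip_force: 0.0
```

>>> step_arm(series=[0, 0, 0, 0, 0, 0, 0, 0, 0, 0, 0, 0, 0, 0, 0, 0, 0, 0, 0, 0, 0, 0, 0, 0], gripper=0, newtons=20)

```text
time: 18.27
tool_pos: [0.5223, 0.027, 0.0352]
tcp_rot: [-1.613, -2.695, 0.0]
wrist_force: [0.2, -0.4, -4.7]
width: 0.111
grip_force: 23.4
```

>>> step_arm(series=[0, 0, 0, 0, 0, 0, 0, 0, 0, 0, -0.025, 0, 0, 0, -0.055, 0, 0, 0, -0.08, 0, 0, 0, -0.11, 0, 0, 0, -0.137, 0, 0, 0, -0.164, 0], gripper=0.4)

```text
time: 19.27
tool_pos: [0.5229, 0.027, 0.201]
tcp_rot: [1.613, 2.694, 0.001]
wrist_force: [0.0, -0.9, -0.2]
width: 0.4
grip_force: 0.0
```

Run:
```python
from h import *
rows((.4925,.3125,.2,63,8),(.4925,.3125,.037,63,8))
```

```text
now [5.229000e-01 2.700000e-02 2.010000e-01 1.182019e+02]
[0.0333, 0.0135, 0.0001, 0.1204, 0.0665, 0.027, 0.0003, 0.2409, 0.0998, 0.0406, 0.0004, 0.3613, 0.133, 0.0541, 0.0005, 0.4817, 0.1663, 0.0676, 0.0006, 0.6022, 0.1995, 0.0811, 0.0008, 0.7226, 0.2328, 0.0946, 0.0009, 0.843, 0.266, 0.1082, 0.001, 0.9635]
[0.0, 0.0, 0.0204, -0.0, 0.0, 0.0, 0.0408, -0.0, 0.0, 0.0, 0.0611, -0.0, 0.0, 0.0, 0.0815, -0.0, 0.0, 0.0, 0.1019, -0.0, 0.0, 0.0, 0.1222, -0.0, 0.0, 0.0, 0.1426, -0.0, 0.0, 0.0, 0.163, -0.0]
```

>>> step_arm(series=[0.033, 0.0135, 0, 0.12, 0.067, 0.027, 0, 0.241, 0.1, 0.0405, 0, 0.361, 0.133, 0.054, 0, 0.482, 0.166, 0.0675, 0, 0.602, 0.2, 0.081, 0, 0.723, 0.233, 0.0945, 0, 0.843, 0.266, 0.108, 0, 0.963])

```text
time: 20.27
tool_pos: [0.4921, 0.3138, 0.2001]
tcp_rot: [2.681, 1.637, 0.002]
wrist_force: [0.6, 0.3, 0.1]
width: 0.4
grip_force: 0.0
```

Run:
```python
from meas import *
ang=lambda w,a:np.degrees(np.arctan2(*(w-np.array(a))[::-1])).round(2)
ax=(.5887,-.0963)
P=viewer.read_camera("top")
for n,r,a,rad,z in(("bars",.139,163,10,.011),("line",.107,163,6,.028)):
  X=[ax[0]+r*np.cos(np.radians(a)),ax[1]+r*np.sin(np.radians(a)),z]
  for k in(180,190,205):
    b=blob(P,X,rad,k,z);print(n,k,[(s,w.tolist(),ang(w,ax),np.hypot(*(w-ax)).round(4)) for s,w in b[2]])
# rack top: wood-coloured blob near expected place
im=P["image"];hs=cv2.cvtColor(im,cv2.COLOR_RGB2HSV);c=proj(P,[ax[0]+.075*np.cos(np.radians(163)),ax[1]+.075*np.sin(np.radians(163)),.054])
x0,y0=np.round(c).astype(int)-20;S=8
g=cv2.resize(im[y0:y0+41,x0:x0+41],None,fx=S,fy=S,interpolation=cv2.INTER_CUBIC);h=cv2.cvtColor(g,cv2.COLOR_RGB2HSV)
m=((h[...,2]>150)&(h[...,1]>60)).astype(np.uint8)*255;m=cv2.morphologyEx(m,cv2.MORPH_CLOSE,np.ones((25,25)))
n,l,st,ce=cv2.connectedComponentsWithStats(m);i=l[int(20.5*S),int(20.5*S)] or 1+np.argmax(st[1:,4])
k=max(cv2.findContours((l==i).astype(np.uint8),0,1)[0],key=cv2.contourArea);q=cv2.boxPoints(cv2.minAreaRect(k))
W=np.array([at(P,(u+.5)/S-.5+[x0,y0],.054)[:2] for u in q]);w=W.mean(0)
print("rack",w.round(4),ang(w,ax),np.hypot(*(w-ax)).round(4),"sides",np.hypot(*(W[0]-W[1])).round(4),np.hypot(*(W[1]-W[2])).round(4),[np.degrees(np.arctan2(*(W[j+1]-W[j])[::-1])).round(1) for j in(0,1)])
# strip at stand: bar is bright; plate wood
```

```text
bars 180 [(56, [0.4495, -0.045], np.float64(159.77), np.float64(0.1484)), (44, [0.4467, -0.0592], np.float64(165.36), np.float64(0.1468)), (14, [0.4547, -0.0767], np.float64(171.68), np.float64(0.1354))]
bars 190 [(41, [0.4486, -0.0452], np.float64(159.96), np.float64(0.1491)), (36, [0.446, -0.0591], np.float64(165.39), np.float64(0.1475))]
bars 205 [(24, [0.4486, -0.0454], np.float64(160.03), np.float64(0.1491)), (23, [0.4454, -0.0591], np.float64(165.45), np.float64(0.148))]
line 180 [(12, [0.4896, -0.0654], np.float64(162.68), np.float64(0.1038)), (8, [0.4711, -0.0727], np.float64(168.65), np.float64(0.1199)), (3, [0.4772, -0.0508], np.float64(157.8), np.float64(0.1204))]
line 190 [(9, [0.4899, -0.0655], np.float64(162.69), np.float64(0.1035)), (1, [0.4696, -0.0497], np.float64(158.63), np.float64(0.1279))]
line 205 [(4, [0.4903, -0.0656], np.float64(162.67), np.float64(0.1031))]
rack [ 0.5167 -0.0735] 162.46 0.0755 sides 0.0258 0.0822 [np.float64(-16.9), np.float64(-106.9)]
```

>>> step_arm(series=[0, 0, 0.025, 0, 0, 0, 0.05, 0, 0, 0, 0.08, 0, 0, 0, 0.105, 0, 0, 0, 0.13, 0, 0, 0, 0.15, 0, 0, 0, 0.163, 0, 0, 0, 0.163, 0])

```text
time: 21.32
tool_pos: [0.4914, 0.3121, 0.0354]
tcp_rot: [-2.678, -1.642, 0.003]
wrist_force: [-0.6, -0.3, -0.1]
width: 0.397
grip_force: 0.0
```

>>> step_arm(series=[0, 0, 0, 0, 0, 0, 0, 0, 0, 0, 0, 0, 0, 0, 0, 0, 0, 0, 0, 0, 0, 0, 0, 0], gripper=0, newtons=35)

```text
time: 22.08
tool_pos: [0.4928, 0.313, 0.0374]
tcp_rot: [2.678, 1.642, 0.003]
wrist_force: [0.3, -0.3, 6.0]
width: 0.132
grip_force: 37.2
```

Run:
```python
from h import *
chk()
rows((.4925,.3125,.16,63,6),(.4925,.3125,.16,63,2),(.5167,-.0735,.16,72.7,10))
```

```text
{'time': 22.075, 'q': [0.523, 0.285, 1.968, -0.0, 0.887, 0.994], 'tool_pos': [0.493, 0.313, 0.037], 'wrist_force': [0.262, -0.347, 6.007], 'torque': [0.049, -0.017, 0.012], 'grip_force': 37.189, 'width': 0.132}
now [4.92800e-01 3.13000e-01 3.74000e-02 6.30316e+01]
[-0.0001, -0.0, -0.0204, 0.0001, -0.0002, -0.0, -0.0409, 0.0002, -0.0003, -0.0, -0.0613, 0.0003, -0.0004, -0.0001, -0.0817, 0.0004, -0.0005, -0.0001, -0.1022, 0.0005, -0.0006, -0.0001, -0.1226, 0.0006, -0.0006, -0.0001, -0.1226, 0.0006, -0.0006, -0.0001, -0.1226, 0.0006]
[-0.0333, 0.0197, -0.0, -0.0169, -0.0666, 0.0394, -0.0, -0.0339, -0.0999, 0.059, -0.0, -0.0508, -0.1332, 0.0787, -0.0, -0.0677, -0.1665, 0.0984, -0.0, -0.0846, -0.1998, 0.1181, -0.0, -0.1016, -0.2331, 0.1378, -0.0, -0.1185, -0.2664, 0.1574, -0.0, -0.1354]
[-0.0356, 0.015, -0.0, -0.0169, -0.0713, 0.03, -0.0, -0.0339]
```

>>> step_arm(series=[0, 0, -0.015, 0, 0, 0, -0.035, 0, 0, 0, -0.06, 0, 0, 0, -0.085, 0, 0, 0, -0.11, 0, 0, 0, -0.123, 0, 0, 0, -0.123, 0, 0, 0, -0.123, 0])

```text
time: 23.08
tool_pos: [0.4912, 0.3121, 0.1583]
tcp_rot: [-2.678, -1.642, 0.003]
wrist_force: [-0.4, -0.4, -0.9]
width: 0.135
grip_force: 36.3
```

>>> step_arm(series=[-0.033, 0.02, 0, -0.017, -0.067, 0.039, 0, -0.034, -0.1, 0.059, 0, -0.051, -0.133, 0.079, 0, -0.068, -0.166, 0.098, 0, -0.085, -0.2, 0.118, 0, -0.102, -0.233, 0.138, 0, -0.119, -0.266, 0.157, 0, -0.135])

```text
time: 24.08
tool_pos: [0.5102, 0.003, 0.1578]
tcp_rot: [-2.56, -1.819, 0.003]
wrist_force: [0.3, 1.5, -2.1]
width: 0.136
grip_force: 36.3
```

>>> step_arm(series=[-0.035, 0.015, 0, -0.017, -0.055, 0.022, 0, -0.025, -0.066, 0.028, 0, -0.03, -0.071, 0.03, 0, -0.034, -0.071, 0.03, 0, -0.034, -0.071, 0.03, 0.025, -0.034, -0.071, 0.03, 0.05, -0.034, -0.071, 0.03, 0.05, -0.034])

```text
time: 25.08
tool_pos: [0.5139, -0.0714, 0.107]
tcp_rot: [-2.526, -1.861, 0.006]
wrist_force: [0.6, -0.0, -1.4]
width: 0.13
grip_force: 36.1
```

Run:
```python
from h import *
chk()
p=viewer.read_camera("top");q=viewer.read_camera("side")
o=np.zeros((600,800,3),np.uint8)
o[:600,:400]=cv2.resize(p['image'][170:230,345:385],(400,600),interpolation=cv2.INTER_CUBIC)
o[:500,400:]=cv2.resize(q['image'][185:235,305:345],(400,500),interpolation=cv2.INTER_CUBIC)
save(dict(image=o),'hover')
```

```text
{'time': 25.075, 'q': [-0.186, 0.087, 2.055, 0.0, 1.005, 0.114], 'tool_pos': [0.514, -0.071, 0.107], 'wrist_force': [0.63, -0.049, -1.351], 'torque': [-0.006, 0.032, -0.06], 'grip_force': 36.148, 'width': 0.13}
```

View pics/hover.png

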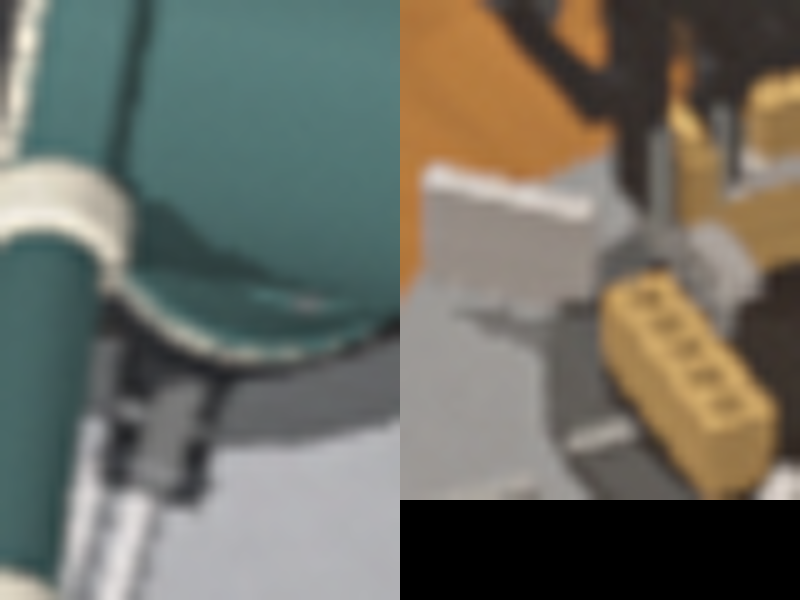

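Run:
```python
from h import *
q=viewer.read_camera("side")
s=monitor.read_state();t=np.array(s["tool_pos"]);M=R.from_rotvec(s["tcp_rot"]).as_matrix();a=np.arctan2(M[1,0],M[0,0]);print(t.round(4),np.degrees(a).round(2))
Y=np.array([np.cos(a),np.sin(a),0]);X=np.array([-Y[1],Y[0],0]);Z=np.array([0,0,1.])
O=t-.005*Z
cr=lambda P:((proj(q,P)-[305,185]+.5)*10-.5+[400,0]).round()
for n,v in dict(nearU=-.044*Y,farU=.044*Y,nearTop=-.044*Y+.01*Z,plateTopNear=-.016*Y+.034*Z,plateBotNear=-.016*Y+.01*Z,tip_near=-.03*Y-.022*Z,tip0=-.022*Z).items(): print(n,cr(O+v))
r=np.array([.5167,-.0735,.054]);print("rack ctr",cr(r),"near end",cr(r-.0395*np.array([np.cos(1.269),np.sin(1.269),0])),"far",cr(r+.0395*np.array([np.cos(1.269),np.sin(1.269),0])))
for n in("strip","rack"):
    for d in viewer.spot_point(q,n)[:2]:print(n,d["score"],((np.array(d["point"])-[305,185]+.5)*10+[400,0]).round())
rgb=cv2.resize(q['image'][192:232,312:352],(800,800),interpolation=cv2.INTER_CUBIC)
rgb=cv2.convertScaleAbs(rgb,alpha=1.6,beta=10)
save(dict(image=rgb[:600]),'hover2')
```

```text
[ 0.517  -0.0724  0.1103] 72.75
nearU [743. 287.]
farU [625. 136.]
nearTop [743. 260.]
plateTopNear [705. 146.]
plateBotNear [704. 211.]
tip_near [722. 320.]
tip0 [682. 267.]
rack ctr [683. 345.] near end [736. 415.] far [633. 277.]
strip 0.4 [695. 266.]
rack 0.73 [688. 341.]
```

View pics/hover2.png

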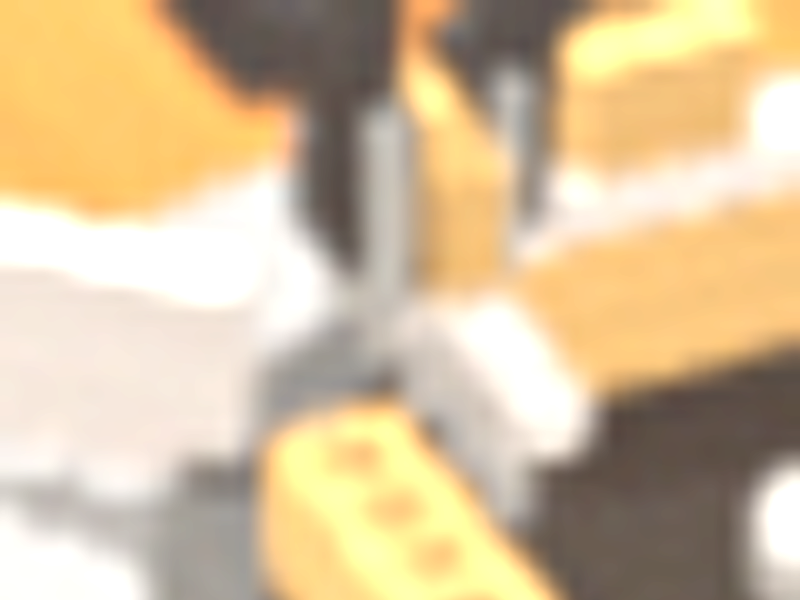

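Side view: the held strip's plate and bar end match the position projected from the TCP to about 1 mm, and the rack ends match the model too. Lowering slowly.

>>> step_arm(series=[-0.001, 0, 0.008, 0, -0.001, 0, 0.016, 0, -0.001, 0, 0.022, 0, -0.001, 0, 0.025, 0, -0.001, 0, 0.025, 0, -0.001, 0, 0.028, 0, -0.001, 0, 0.031, 0, -0.001, 0, 0.034, 0])

```text
time: 26.32
tool_pos: [0.5161, -0.0736, 0.0753]
tcp_rot: [2.53, 1.862, 0.001]
wrist_force: [-0.1, 1.1, -1.2]
width: 0.139
grip_force: 36.3
```

>>> step_arm(series=[0, 0, 0.002, 0, 0, 0, 0.004, 0, 0, 0, 0.006, 0, 0, 0, 0.008, 0, 0, 0, 0.008, 0])

```text
time: 26.95
tool_pos: [0.5157, -0.0736, 0.067]
tcp_rot: [-2.53, -1.862, 0.0]
wrist_force: [-0.1, 0.4, -2.3]
width: 0.132
grip_force: 36.3
```

Run:
```python
from h import *
chk()
q=viewer.read_camera("side");chk()
for n in("strip","rack"):
    for d in viewer.spot_point(q,n)[:1]:print(n,d["score"],np.round(d["point"],1),at(q,d["point"],.054).round(4))
```

```text
{'time': 26.95, 'q': [-0.19, 0.139, 2.083, -0.0, 0.92, 0.112], 'tool_pos': [0.516, -0.074, 0.067], 'wrist_force': [-0.098, 0.447, -2.266], 'torque': [0.093, -0.06, -0.011], 'grip_force': 36.273, 'width': 0.132}
{'time': 27.0, 'q': [-0.19, 0.139, 2.083, -0.0, 0.92, 0.112], 'tool_pos': [0.516, -0.074, 0.067], 'wrist_force': [0.4, 1.05, -2.286], 'torque': [0.11, -0.055, 0.052], 'grip_force': 36.272, 'width': 0.132}
strip 0.57 [333.9 221.3] [ 0.5113 -0.0846  0.054 ]
rack 0.93 [334.9 215.9] [ 0.5326 -0.0654  0.054 ]
```

The shanks are about 14 mm into the slots with no force, so I'll carry on to contact.

>>> step_arm(series=[0, 0, 0.002, 0, 0, 0, 0.004, 0, 0, 0, 0.006, 0, 0, 0, 0.0075, 0, 0, 0, 0.0075, 0])

```text
time: 27.72
tool_pos: [0.5157, -0.0737, 0.0595]
tcp_rot: [-2.53, -1.862, 0.0]
wrist_force: [0.4, 0.5, -1.9]
width: 0.131
grip_force: 36.3
```

>>> step_arm(series=[0, 0, 0.001, 0, 0, 0, 0.001, 0, 0, 0, 0.002, 0, 0, 0, 0.002, 0])

```text
time: 28.22
tool_pos: [0.5159, -0.0737, 0.0593]
tcp_rot: [-2.53, -1.862, 0.001]
wrist_force: [-4.7, 0.6, 10.7]
width: 0.138
grip_force: 38.2
```

Contact came at exactly the expected height, so release and retract.

>>> step_arm(series=[0, 0, -0.001, 0, 0, 0, -0.001, 0, 0, 0, -0.001, 0, 0, 0, -0.001, 0, 0, 0, -0.015, 0, 0, 0, -0.04, 0, 0, 0, -0.075, 0, 0, 0, -0.11, 0], gripper=0.35)

```text
time: 29.22
tool_pos: [0.516, -0.0737, 0.1697]
tcp_rot: [2.53, 1.862, 0.001]
wrist_force: [0.8, -0.3, -0.5]
width: 0.353
grip_force: 0.0
```

Run:
```python
from h import *
chk()
AX=np.array([.5887,-.0963]);a=np.radians(27.7)
t=AX+.14*np.array([np.cos(a),np.sin(a)]);print(t)
rows((*AX+[0,.1],.19,50,6),(*t,.19,27.7,5),(*t,.036,27.7,8))
q=viewer.read_camera("side")
o=cv2.resize(q['image'][190:250,300:400],(800,480),interpolation=cv2.INTER_CUBIC)
save(dict(image=o),'placed')
```

```text
{'time': 29.225, 'q': [-0.19, 0.021, 1.998, -0.0, 1.123, 0.112], 'tool_pos': [0.516, -0.074, 0.17], 'wrist_force': [0.834, -0.251, -0.488], 'torque': [-0.021, -0.035, -0.023], 'grip_force': 0.0, 'width': 0.353}
[ 0.71265511 -0.03122211]
now [ 0.516  -0.0737  0.1697 72.7161]
[0.0159, 0.0077, -0.0034, 0.0661, 0.0318, 0.0155, -0.0068, 0.1322, 0.0477, 0.0232, -0.0101, 0.1982, 0.0637, 0.031, -0.0135, 0.2643, 0.0796, 0.0387, -0.0169, 0.3304, 0.0955, 0.0465, -0.0203, 0.3965, 0.0962, 0.0722, -0.0203, 0.4743, 0.0969, 0.098, -0.0203, 0.5522]
[0.0141, 0.0216, -0.0, 0.0778, 0.0282, 0.0431, -0.0, 0.1557, 0.0423, 0.0647, -0.0, 0.2335, 0.0423, 0.0647, 0.0192, 0.2335, 0.0423, 0.0647, 0.0385, 0.2335, 0.0423, 0.0647, 0.0577, 0.2335, 0.0423, 0.0647, 0.077, 0.2335, 0.0423, 0.0647, 0.0963, 0.2335]
[0.0, 0.0, 0.0192, -0.0, 0.0, 0.0, 0.0385, -0.0, 0.0, 0.0, 0.0577, -0.0]
```

View pics/placed.png

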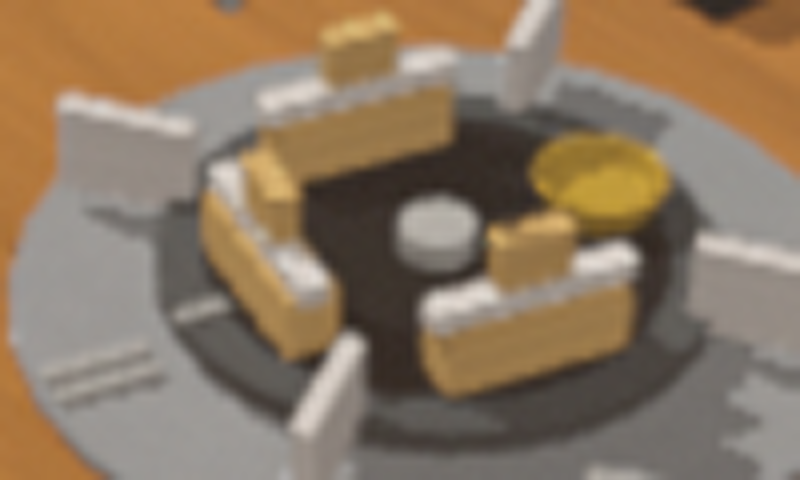

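Side view: bar flat on the rack at about (270,235), line (205,308) aimed between the bars. Next, go to the far spoke (now at 27.7°) and turn by 90°.

>>> step_arm(series=[0.016, 0.008, -0.003, 0.066, 0.032, 0.015, -0.007, 0.132, 0.048, 0.023, -0.01, 0.198, 0.064, 0.031, -0.014, 0.264, 0.08, 0.039, -0.017, 0.33, 0.0955, 0.0465, -0.02, 0.397, 0.096, 0.072, -0.02, 0.474, 0.097, 0.098, -0.02, 0.552])

```text
time: 30.28
tool_pos: [0.6392, -0.0099, 0.1889]
tcp_rot: [2.942, 1.1, 0.002]
wrist_force: [0.7, 0.5, 0.2]
width: 0.349
grip_force: 0.0
```

>>> step_arm(series=[0.014, 0.022, 0, 0.078, 0.028, 0.043, 0, 0.156, 0.042, 0.065, 0, 0.234, 0.042, 0.065, 0, 0.234, 0.042, 0.065, 0, 0.234, 0.042, 0.065, 0, 0.234])

```text
time: 31.02
tool_pos: [0.7118, -0.0312, 0.188]
tcp_rot: [-3.05, -0.753, 0.001]
wrist_force: [0.2, 0.3, -0.2]
width: 0.349
grip_force: 0.0
```

Run:
```python
from h import *
AX=np.array([.5887,-.0963]);chk()
rows((.7121,-.0301,.036,28.2,8))
```

```text
{'time': 31.025, 'q': [-0.079, 0.361, 1.559, 0.0, 1.222, 1.008], 'tool_pos': [0.712, -0.031, 0.188], 'wrist_force': [0.186, 0.263, -0.188], 'torque': [-0.004, 0.054, 0.011], 'grip_force': 0.0, 'width': 0.349}
now [ 0.7118 -0.0312  0.188  27.7232]
[0.0001, -0.0001, 0.019, -0.001, 0.0002, -0.0002, 0.038, -0.0021, 0.0003, -0.0003, 0.057, -0.0031, 0.0004, -0.0004, 0.076, -0.0042, 0.0005, -0.0005, 0.095, -0.0052, 0.0006, -0.0007, 0.114, -0.0062, 0.0007, -0.0008, 0.133, -0.0073, 0.0008, -0.0009, 0.152, -0.0083]
```

>>> step_arm(series=[0, 0, 0.02, 0, 0, 0, 0.045, 0, 0, 0, 0.07, 0, 0, 0, 0.095, 0, 0, 0, 0.12, 0, 0, 0, 0.14, 0, 0.001, -0.001, 0.153, -0.008, 0.001, -0.001, 0.153, -0.008])

```text
time: 32.02
tool_pos: [0.712, -0.03, 0.0332]
tcp_rot: [-3.046, -0.764, 0.004]
wrist_force: [-0.8, 0.1, -0.6]
width: 0.349
grip_force: 0.0
```

>>> step_arm(series=[0, 0, 0, 0, 0, 0, 0, 0, 0, 0, 0, 0], gripper=0.22)

```text
time: 32.4
tool_pos: [0.7138, -0.0303, 0.0359]
tcp_rot: [3.047, 0.764, 0.003]
wrist_force: [-0.4, -0.2, 0.0]
width: 0.219
grip_force: 0.0
```

Run:
```python
from h import *
AX=np.array([.5887,-.0963]);chk()
arc(AX,.14,.036,28.2,118.2,24)
```

```text
{'time': 32.4, 'q': [-0.077, 0.499, 1.666, 0.0, 0.975, 1.002], 'tool_pos': [0.714, -0.03, 0.036], 'wrist_force': [-0.367, -0.213, 0.008], 'torque': [0.005, -0.052, 0.027], 'grip_force': 0.0, 'width': 0.219}
now [ 0.7138 -0.0303  0.0359 28.1374]
[-0.0017, -0.0101, -0.0001, -0.0665, -0.0026, -0.0192, -0.0001, -0.132, -0.0041, -0.0282, -0.0001, -0.1974, -0.0062, -0.0371, -0.0001, -0.2629, -0.0089, -0.0459, -0.0001, -0.3283, -0.0121, -0.0545, -0.0001, -0.3938, -0.0159, -0.0628, -0.0001, -0.4592, -0.0203, -0.0709, -0.0001, -0.5247]
[-0.0003, -0.0092, -0.0, -0.0654, -0.0012, -0.0183, -0.0, -0.1309, -0.0027, -0.0273, -0.0, -0.1963, -0.0048, -0.0362, -0.0, -0.2618, -0.0074, -0.045, -0.0, -0.3272, -0.0107, -0.0536, -0.0, -0.3927, -0.0144, -0.0619, -0.0, -0.4581, -0.0188, -0.07, -0.0, -0.5236]
[-0.0003, -0.0092, -0.0, -0.0654, -0.0012, -0.0183, -0.0, -0.1309, -0.0027, -0.0273, -0.0, -0.1963, -0.0048, -0.0362, -0.0, -0.2618, -0.0074, -0.045, -0.0, -0.3272, -0.0107, -0.0536, -0.0, -0.3927, -0.0144, -0.0619, -0.0, -0.4581, -0.0188, -0.07, -0.0, -0.5236]
```

>>> step_arm(series=[0, -0.009, 0, -0.065, -0.001, -0.018, 0, -0.131, -0.003, -0.027, 0, -0.196, -0.005, -0.036, 0, -0.262, -0.0075, -0.045, 0, -0.327, -0.0105, -0.0535, 0, -0.393, -0.0145, -0.062, 0, -0.458, -0.019, -0.07, 0, -0.524])

```text
time: 33.4
tool_pos: [0.6638, 0.0227, 0.0355]
tcp_rot: [2.743, 1.529, 0.002]
wrist_force: [0.5, -0.7, -0.4]
width: 0.223
grip_force: 0.3
```

>>> step_arm(series=[0, -0.009, 0, -0.065, -0.001, -0.018, 0, -0.131, -0.003, -0.027, 0, -0.196, -0.005, -0.036, 0, -0.262, -0.0075, -0.045, 0, -0.327, -0.0105, -0.0535, 0, -0.393, -0.0145, -0.062, 0, -0.458, -0.019, -0.07, 0, -0.524])

```text
time: 34.4
tool_pos: [0.5943, 0.0435, 0.0356]
tcp_rot: [2.253, 2.188, 0.002]
wrist_force: [0.8, 1.4, 0.1]
width: 0.219
grip_force: 0.3
```

Run:
```python
from h import *
AX=np.array([.5887,-.0963]);chk()
arc(AX,.14,.036,88.2,118.2,14)
```

```text
{'time': 34.4, 'q': [0.031, 0.307, 1.942, 0.0, 0.89, 0.061], 'tool_pos': [0.594, 0.043, 0.036], 'wrist_force': [0.77, 1.445, 0.076], 'torque': [0.086, -0.076, -0.003], 'grip_force': 0.293, 'width': 0.219}
now [5.94300e-01 4.35000e-02 3.56000e-02 8.83033e+01]
[0.0, -0.0064, -0.0004, -0.0356, -0.0003, -0.0116, -0.0004, -0.073, -0.0007, -0.0169, -0.0004, -0.1104, -0.0014, -0.022, -0.0004, -0.1478, -0.0023, -0.0272, -0.0004, -0.1852, -0.0033, -0.0323, -0.0004, -0.2226, -0.0046, -0.0374, -0.0004, -0.26, -0.006, -0.0425, -0.0004, -0.2974]
[-0.0001, -0.0052, -0.0, -0.0374, -0.0004, -0.0105, -0.0, -0.0748, -0.0009, -0.0157, -0.0, -0.1122, -0.0016, -0.0209, -0.0, -0.1496, -0.0024, -0.026, -0.0, -0.187, -0.0035, -0.0312, -0.0, -0.2244]
```

>>> step_arm(series=[0, -0.006, 0, -0.036, -0.0003, -0.0116, 0, -0.073, -0.0007, -0.017, 0, -0.11, -0.0014, -0.022, 0, -0.148, -0.0023, -0.0272, 0, -0.185, -0.0033, -0.0323, 0, -0.2226, -0.0046, -0.0374, 0, -0.26, -0.006, -0.0425, 0, -0.2974])

```text
time: 35.4
tool_pos: [0.551, 0.0385, 0.0349]
tcp_rot: [1.905, 2.498, 0.0]
wrist_force: [-0.0, -0.8, 0.9]
width: 0.215
grip_force: 0.2
```

>>> step_arm(series=[0, -0.005, 0, -0.037, -0.0004, -0.0105, 0, -0.075, -0.001, -0.0157, 0, -0.112, -0.0016, -0.021, 0, -0.15, -0.0024, -0.026, 0, -0.187, -0.0035, -0.031, 0, -0.2244, -0.0035, -0.031, 0, -0.2244, -0.0035, -0.031, 0, -0.2244])

```text
time: 36.4
tool_pos: [0.5222, 0.0272, 0.0348]
tcp_rot: [1.617, 2.694, -0.0]
wrist_force: [0.8, -0.1, -0.7]
width: 0.219
grip_force: 0.0
```

Run:
```python
from h import *
AX=np.array([.5887,-.0963]);chk()
rows((.5223,.027,.0355,118.2,2))
```

```text
{'time': 36.4, 'q': [0.004, 0.188, 2.098, -0.0, 0.856, -0.485], 'tool_pos': [0.522, 0.027, 0.035], 'wrist_force': [0.786, -0.106, -0.664], 'torque': [0.043, 0.008, -0.008], 'grip_force': 0.0, 'width': 0.219}
now [5.222000e-01 2.720000e-02 3.480000e-02 1.180595e+02]
[-0.0001, 0.0, -0.0004, -0.0012, -0.0002, 0.0, -0.0007, -0.0025]
```

Same pose as for the loading stop. Close to fix the angle, then open and retract.

>>> step_arm(series=[0, 0, 0, 0, 0, 0, 0, 0, 0, 0, 0, 0, 0, 0, 0, 0, 0, 0, 0, 0], gripper=0, newtons=20)

```text
time: 37.02
tool_pos: [0.5224, 0.0273, 0.035]
tcp_rot: [1.616, 2.694, 0.001]
wrist_force: [0.9, 0.3, 2.2]
width: 0.112
grip_force: 23.1
```

>>> step_arm(series=[0, 0, 0, 0, 0, 0, 0, 0, 0, 0, -0.025, 0, 0, 0, -0.055, 0, 0, 0, -0.08, 0, 0, 0, -0.11, 0, 0, 0, -0.137, 0, 0, 0, -0.164, 0], gripper=0.4)

```text
time: 38.02
tool_pos: [0.5218, 0.0271, 0.1994]
tcp_rot: [-1.616, -2.694, 0.001]
wrist_force: [0.1, -0.4, 0.2]
width: 0.403
grip_force: 0.0
```

>>> step_arm(series=[0.04, 0, 0, 0, 0.08, 0, 0, 0, 0.12, 0, 0, 0, 0.16, 0, 0, 0, 0.2, 0, 0, 0, 0.24, 0, 0, 0, 0.24, 0, 0, 0, 0.24, 0, 0, 0])

```text
time: 39.02
tool_pos: [0.4091, 0.2386, 0.1986]
tcp_rot: [1.615, 2.694, -0.001]
wrist_force: [-0.7, -0.6, -0.1]
width: 0.403
grip_force: 0.0
```

Run:
```python
from meas import *
ang=lambda w,a:np.degrees(np.arctan2(*(w-np.array(a))[::-1])).round(2)
ax=(.5887,-.0963);chk()
P=viewer.read_camera("top");q=viewer.read_camera("side")
for n,r,rad,z in(("diamond",.149,8,.011),("line",.104,5,.028)):
  X=[ax[0]+r*np.cos(np.radians(252.7)),ax[1]+r*np.sin(np.radians(252.7)),z]
  for k in(150,165,180,195):
    b=blob(P,X,rad,k,z);print(n,k,b[:2],[(s,w.tolist(),ang(w,ax),np.hypot(*(w-ax)).round(4)) for s,w in b[2]])
o=np.zeros((500,800,3),np.uint8)
o[:500,:500]=cv2.resize(P['image'][105:245,300:440],(500,500),interpolation=cv2.INTER_CUBIC)
o[:300,500:]=cv2.resize(q['image'][185:275,300:400],(300,300),interpolation=cv2.INTER_CUBIC)
save(dict(image=o),'final')
```

```text
{'time': 39.025, 'q': [0.476, -0.099, 2.057, -0.001, 1.184, -0.015], 'tool_pos': [0.409, 0.239, 0.199], 'wrist_force': [-0.716, -0.586, -0.079], 'torque': [0.007, 0.014, -0.001], 'grip_force': 0.0, 'width': 0.403}
diamond 150 (128, 157) [(86, [0.546, -0.2408], np.float64(-106.46), np.float64(0.1507))]
diamond 165 (128, 157) []
diamond 180 (128, 157) []
diamond 195 (128, 157) []
line 150 (86, 213) [(2, [0.57, -0.1824], np.float64(-102.25), np.float64(0.0881)), (1, [0.5596, -0.193], np.float64(-106.75), np.float64(0.101)), (0, [0.5567, -0.2023], np.float64(-106.8), np.float64(0.1107))]
line 165 (86, 213) [(2, [0.5704, -0.1823], np.float64(-102.01), np.float64(0.0879))]
line 180 (86, 213) [(1, [0.571, -0.1821], np.float64(-101.66), np.float64(0.0876))]
line 195 (86, 213) [(0, [0.5715, -0.1818], np.float64(-101.37), np.float64(0.0872))]
```

View pics/final.png

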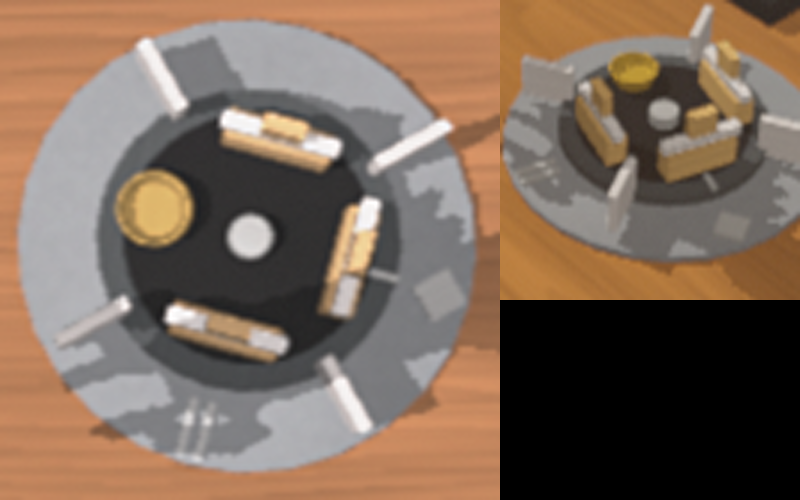

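Top view: the line at (385,275) points at the diamond (440,295). It measures −106.8° against the diamond's −106.5° to −107.2°. The strip sits flat in its rack and the arm is clear.

```bash
python3 -c "
from workcell import job
print(job.finish_job())"
```

```text
the job is handed in; nothing more can be done
None
```

The job is handed in: the strip is seated flat in the empty rack, and the loaded rack's line stands within about 0.5° of the work mark. I turned the carousel by its spokes only, after stopping it within about 0.1° of the loading mark, and it took about 39 s of the 72 s.

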